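# Sweep the loose lamps into the catch tray

## Robot

A 7-joint arm with a two-finger parallel gripper is mounted at the origin on the work surface. World frame = base frame: x ahead of the robot, y to its left, z up, the work surface at z = 0. Lengths are in mm, angles in rad, forces in N, time in s.
With the tool pointing down it reaches from about 425 to 800 mm from the base axis. Payload 8.3 kg.
Tool frame: the origin (TCP) lies midway between the tips of the shut fingers; the grasp point (between the pads) lies 19 mm behind it; y points along the fingers, x is the direction in which the jaws open and shut, and the axes are right-handed (so a half turn about y gives the same grasp; the last joint's range is limited). The gripper opens to 85 mm and grips with 20 to 120 N. Pads are 22 mm wide; open, the fingers measure 114 mm over their backs; the gripper's body (76 mm by 85 mm) begins 54 mm behind the grasp point. The pads swing forward as they close: fully open they stand 13 mm farther back than shut.
Start: joints at [1.179, 0.383, 0.016, 1.37, -0.006, 1.388, -0.046], TCP at [201.854, -591.488, 231.279] pointing down, gripper open.
Joint ranges: [-2.95, 2.95], [-0.25, 2.06], [-1.52, 1.56], [0.18, 2.33], [-1.44, 4.58], [0.02, 2.06], [-3.01, 3.01]. Speed limits (rad/s): [2.39, 2.39, 3.01, 3.01, 3.14, 3.14, 3.14].

## Interface

Orientations are given as a rotation vector (axis times angle).
In Python, from cell import observe, optics, sign_off gives the robot as it stands.
- The arm moves only by the shell command python3 -m jog 'ROWS' [OPENING] [FORCE]. ROWS is JSON, a list of rows, each an object with "dp": the shift along the tool's x, y, z each as a share of 0.8 m, from -1 to 1, a list of three; "turn": the turn about the tool's y as a share of 45 degrees, from -1 to 1. In form: [{"dp": [tx, ty, tz], "turn": turn}, ...]. A call has 1 to 10 rows; each row is the pose to reach, as a shift and turn from the pose measured when the call began, along the tool's axes at that moment; what a row does not reach only later rows make up. A row lasts 1/8 s, in which the tool goes at most 62.5 mm and 10.7 degrees, less where a joint would pass 70% of its speed; a pose out of reach is approached as far as the arm can. A call with a number of a shift or a turn outside -1 to 1 is refused whole. A call with a gripper value outside its range is refused whole. OPENING is the opening, from -1 (shut) to 1 (fully open), so that 0 is half open, set as the call begins (- or left out, the last holds). The fingers move at their own pace and stop on an object; FORCE is the grip in N (left out, the last holds). Time passes only in rows, so rows that repeat a pose let the fingers close. It gives the time, the measured TCP pose, the force and the opening at its end, in the units of the state.
- observe(): the state, without advancing time (a new reading comes with each control period).
- optics.camera(name): name is "scene" or "top" or "wrist"; returns the picture (400x640x3 uint8, red, green, blue); there is no depth.
- optics.camera_params(name): a dict with "camera_matrix" (3x3 intrinsics, pixels), "extrinsics" (4x4, takes a point from world to camera coordinates); the wrist camera has in their place "tool_from_camera" (4x4, takes a point from camera to tool coordinates, whose origin is the TCP and whose axes are the tool frame's). Camera axes: x right, y up, looking along -z (the intrinsics and any distortion apply to the point x, -y, -z); pixel columns grow to the right and rows downward; lengths in mm; the calibration is good to about 2 mm. The wrist camera is an equidistant fisheye: a pixel r from the principal point sees the ray r / f radians off the axis. A picture is of the moment at which its call begins: read the wrist's pose just before it. camera_params takes no time and is no camera call.
- sign_off(): hands the job in, once; it reports no verdict.
Trained networks look in the newest picture that a camera, given by its name, has taken for a name from the list of things; names that differ only in an ending like _2 or _b are one class to them, and where a whole thing is asked for, a point or a joint stands for the part that bears it (a point fixed in the world has none). Each returns a list of dicts, best first, with "score" (0 to 1); they miss things now and then, are a little off and sometimes report something else, mostly with a low value. They report only what shows in the picture. A call takes as long as a camera call.
- optics.silhouettes(camera, thing): "pixels" (400x640 bool, what is visible of it) and "extent" ([left, top, right, bottom] in pixels, round what is visible of it).
- optics.mark_of(camera, thing): "pixel" ([column, row] in pixels: a listed point, or the origin of a listed thing).
The state is a dict: "clock": time; "q": joint angles; "qvel": joint speeds; "effort": joint torques, N m; "position": TCP position; "orientation": TCP orientation; "contact_force": force on the tool from outside, world axes, zero at the start; "ft_torque": the same for the moment, N m; "gripper_width": opening from 0.0 (shut) to 1.0 (fully open).
Only numpy, scipy, OpenCV 4.12 (cv2) and the standard library are available. Lean on these libraries where they do the work, as an engineer would, in place of code of your own. Each camera call takes 0.05 s, during which the arm holds its last target.

## Task

Clear the packing bench: use the fingers to sweep the three small brass lamps, pushing them across the bench, into the black three-sided tray through its open side, until each one is fully inside and standing upright on the bench. Never lift a lamp off the bench, and leave the amber glass, the red ribbon spool, the big brass bowl and the tape roll standing where they are.

Things in the scene. Friction and masses are not known exactly. Their poses are not given: they have to be found in the camera images.
- lamp_a: small round brass lamp cup with a flat top and a white wax centre, solid, beaded rim, 50 mm across and 22 mm high (25 mm with the beads), about 100 g, with a tiny spout that reaches 29.5 mm from the centre along its own +x; it slides upright on the bench when pushed at its side. One of three alike; origin at the centre of its underside
- lamp_b: small round brass lamp cup with a flat top and a white wax centre, solid, beaded rim, 50 mm across and 22 mm high (25 mm with the beads), about 100 g, with a tiny spout that reaches 29.5 mm from the centre along its own +x; it slides upright on the bench when pushed at its side. One of three alike; origin at the centre of its underside
- lamp_c: small round brass lamp cup with a flat top and a white wax centre, solid, beaded rim, 50 mm across and 22 mm high (25 mm with the beads), about 100 g, with a tiny spout that reaches 29.5 mm from the centre along its own +x; it slides upright on the bench when pushed at its side. One of three alike; origin at the centre of its underside
- tray: black three-sided tray fixed to the bench, red felt floor level with the bench (no lip). Origin: middle of the open mouth, on the bench; +y points from the mouth straight in, x runs along the mouth. Inside 190 mm wide (x -95 to 95), 140 mm deep (y 0 to 140); walls 6 mm thick, 28 mm high. On the robot's left, mouth towards its right, turned up to 0.3 rad
- votive: open amber glass cup, 54 mm across the rim and 50 mm high, loose, standing among the lamps; not to be moved. Origin at the centre of its underside
- spool: red ribbon spool with white flanges standing on end, 56 mm across and 31 mm high, loose, standing among the lamps; not to be moved. Origin at the centre of its underside
- bowl: big brass bowl, 84 mm across the rim and 42 mm high, loose, standing beyond the lamps; not to be moved. Origin at the centre of its underside
- tape: roll of brown packing tape lying flat, 100 mm across and 48 mm high, loose, at the robot's right; not to be moved. Origin at the centre of its underside

How it is judged (in metres and radians):
At the end, for the whole second after the job is handed in: All three lamps are inside the tray: centre at least 22 mm past the mouth line and between the side walls, underside on the bench (within 6 mm), upright within 0.15 rad, at rest (under 20 mm/s). Amber glass, spool, bowl and tape roll are within 15 mm of where they began and upright within 0.2 rad (y of lamp_a in the frame of tray between 0.022 and 0.14 m and x of lamp_a in the frame of tray between -0.095 and 0.095 m and height (world z) of each of lamp_a, lamp_b, lamp_c below 0.006 m and angle between each of lamp_a, lamp_b, lamp_c's own z axis and vertical below 0.15 rad and linear speed of each of lamp_a, lamp_b, lamp_c below 0.02 m/s and y of lamp_b in the frame of tray between 0.022 and 0.14 m and x of lamp_b in the frame of tray between -0.095 and 0.095 m and y of lamp_c in the frame of tray between 0.022 and 0.14 m and x of lamp_c in the frame of tray between -0.095 and 0.095 m and distance of each of votive, spool, bowl, tape from where it was at the start of the episode below 0.015 m and angle between each of votive, spool, bowl, tape's own z axis and vertical below 0.2 rad); the robot touches nothing.
It fails at once if a lamp is lifted off the bench (underside centre more than 12 mm up) (height (world z) of any of lamp_a, lamp_b, lamp_c above 0.012 m).
It fails at once if the amber glass, the spool, the bowl or the tape roll is moved more than 15 mm or tipped (distance of any of votive, spool, bowl, tape from where it was at the start of the episode above 0.015 m or angle between any of votive, spool, bowl, tape's own z axis and vertical above 0.35 rad).
It also fails if it takes over 72 s, if anything falls off the work surface, if the arm or the gripper's body presses on something with over 40 N, if the wrist force passes 120 N, or if a joint passes its speed limit or range.

## Working session

There is one attempt and no reset: what is moved stays moved. The work goes in short steps, Python scripts to look and compute and a shell command to move; the robot and the scene stay as the last step left them, time stands still between calls to the robot, and variables do not carry over. Pictures are saved under pics/ and viewed, and the job is handed in when it is done.

```bash
mkdir -p pics; ls
python3 - <<'E'
from cell import observe, optics
import cv2,numpy as np
s=observe();print({k:np.round(v,3).tolist() for k,v in s.items()})
for n in("scene","top","wrist"):
    im=optics.camera(n);cv2.imwrite(f"pics/{n}0.png",im[:,:,::-1])
    p=optics.camera_params(n);print(n,{k:np.round(v,4).tolist() for k,v in p.items()})
print(observe()["clock"])
E
```

```text
pics
{'clock': 0.0, 'q': [1.179, 0.384, 0.016, 1.371, -0.006, 1.388, -0.047], 'qvel': [0.0, 0.001, 0.002, -0.0, -0.0, 0.0, -0.0], 'effort': [-0.0, -62.76, 0.844, -37.183, 0.017, 0.014, -0.0], 'position': [201.663, -591.044, 230.256], 'orientation': [-1.346, 0.965, -0.962], 'contact_force': [-0.234, 0.237, -0.59], 'ft_torque': [0.034, 0.006, 0.04], 'gripper_width': 1.0}
scene {'camera_matrix': [[470.3066, 0.0, 318.1925], [0.0, 470.3066, 192.4889], [0.0, 0.0, 1.0]], 'extrinsics': [[-0.5602, 0.8281, -0.0211, 461.1692], [-0.5312, -0.3395, 0.7763, 263.8237], [0.6357, 0.4461, 0.63, -1291.9978], [0.0, 0.0, 0.0, 1.0]]}
top {'camera_matrix': [[430.5399, 0.0, 317.2425], [0.0, 430.5399, 195.7914], [0.0, 0.0, 1.0]], 'extrinsics': [[0.0151, -0.9999, -0.0042, -170.0922], [0.9948, 0.0146, 0.1007, -605.353], [-0.1006, -0.0057, 0.9949, -1031.252], [0.0, 0.0, 0.0, 1.0]]}
wrist {'camera_matrix': [[309.7069, 0.0, 326.5332], [0.0, 309.7069, 196.1978], [0.0, 0.0, 1.0]], 'tool_from_camera': [[1.0, -0.0001, 0.0015, -0.5594], [0.0015, 0.2636, -0.9646, -143.0083], [-0.0003, 0.9646, 0.2636, 66.4766], [0.0, 0.0, 0.0, 1.0]]}
0.15
```

View pics/top0.png

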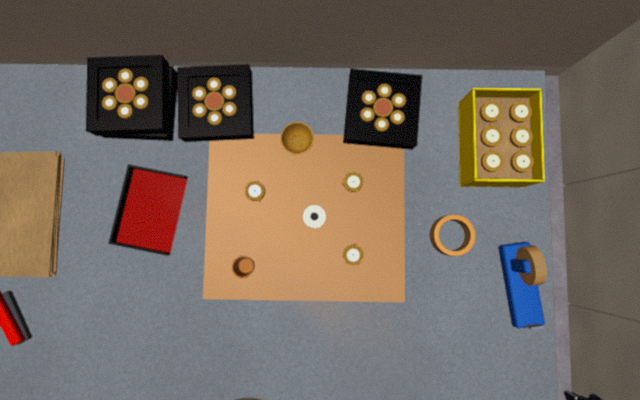

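View pics/scene0.png

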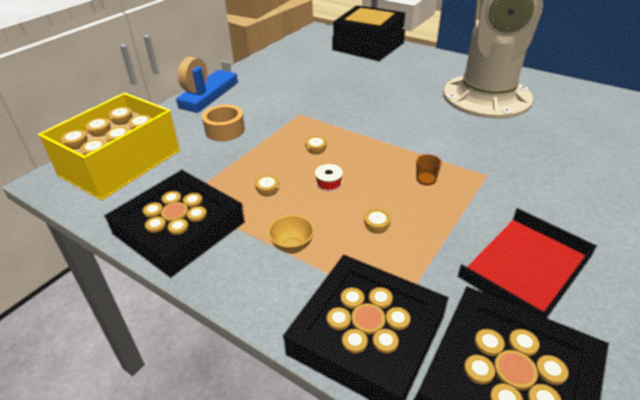

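```bash
cat > h.py <<'E'
from cell import observe, optics
import cv2,numpy as np
from scipy.spatial.transform import Rotation as R
def unproj(cam,px,z):
    p=optics.camera_params(cam);K=np.array(p["camera_matrix"]);E=np.array(p["extrinsics"])
    d=np.linalg.inv(K)@[px[0],px[1],1];d=np.array([d[0],-d[1],-d[2]])
    Rm=E[:3,:3];c=-Rm.T@E[:3,3];w=Rm.T@d
    return c+w*(z-c[2])/w[2]
def proj(cam,P):
    p=optics.camera_params(cam);K=np.array(p["camera_matrix"]);E=np.array(p["extrinsics"])
    c=E[:3,:3]@np.array(P,float)+E[:3,3];c=K@[c[0],-c[1],-c[2]];return c[:2]/c[2]
def pose():
    s=observe();return np.array(s["position"]),R.from_rotvec(s["orientation"]).as_matrix(),s
E
python3 - <<'E'
from h import *
p,Rm,s=pose();print(p,Rm.round(3))
H={"lamp_a":22,"votive":50,"spool":31,"bowl":42,"tape":48,"tray":28}
for cam in("top","scene"):
    for t in H:
        for d in optics.mark_of(cam,t)[:4]:
            print(cam,t,round(d["score"],2),np.round(d["pixel"],1),"z0:",unproj(cam,d["pixel"],0).round(0)[:2])
        if cam=="top":
          for d in optics.silhouettes(cam,t)[:4]:
            m=cv2.findNonZero(d["pixels"].astype(np.uint8))
            c,r=cv2.minEnclosingCircle(m)
            print("   sil",round(d["score"],2),np.round(d["extent"]),unproj(cam,c,H[t]).round(0)[:2])
            if t=="tray": print(cv2.boxPoints(cv2.minAreaRect(m)).tolist())
print(observe()["clock"])
E
```

```text
[ 201.72733177 -591.13257971  230.46748668] [[ 0.323 -0.001  0.946]
 [-0.946  0.002  0.323]
 [-0.002 -1.    -0.   ]]
top lamp_a 0.88 [349.6 255.2] z0: [ 463. -244.]
top lamp_a 0.57 [351.2 180.9] z0: [ 650. -247.]
top lamp_a 0.51 [258.5 190.1] z0: [623. -11.]
   sil 0.74 [341. 242. 361. 264.] [ 467. -251.]
   sil 0.69 [341. 169. 364. 186.] [ 647. -250.]
   sil 0.68 [246. 182. 265. 202.] [620.  -6.]
top votive 0.67 [243.9 267. ] z0: [430.  19.]
top votive 0.57 [298.  144.1] z0: [ 744. -109.]
   sil 0.97 [230. 257. 256. 280.] [435.  13.]
top spool 0.67 [311.1 217.2] z0: [ 556. -146.]
   sil 0.56 [302. 205. 324. 228.] [ 559. -153.]
top bowl 0.92 [295.3 143. ] z0: [ 746. -102.]
   sil 0.89 [282. 123. 311. 155.] [ 751. -109.]
top tape 0.73 [452.8 234.1] z0: [ 519. -503.]
   sil 0.85 [433. 213. 478. 257.] [ 519. -487.]
   sil 0.17 [246. 179. 266. 199.] [618. -10.]
top tray 0.75 [179.5 211.4] z0: [566. 187.]
top tray 0.71 [452.4 233. ] z0: [ 522. -502.]
   sil 0.82 [109. 164. 186. 256.] [568. 256.]
[[108.10673522949219, 242.8707733154297], [126.88200378417969, 161.51121520996094], [188.30335998535156, 175.6853790283203], [169.52809143066406, 257.044921875]]
scene lamp_a 0.84 [316.5 149.8] z0: [ 465. -247.]
scene lamp_a 0.82 [269.4 190.3] z0: [ 645. -245.]
scene lamp_a 0.58 [373.8 224.7] z0: [619.  -9.]
scene votive 0.72 [424.6 175.8] z0: [423.   8.]
scene spool 0.89 [329.2 185. ] z0: [ 562. -149.]
scene bowl 0.67 [288.4 244.9] z0: [ 752. -115.]
scene tape 0.82 [221.9 132.5] z0: [ 528. -490.]
scene tape 0.3 [483.9 244.5] z0: [557. 184.]
scene tray 0.72 [486.  245.4] z0: [557. 188.]
1.05
```

The top view shows the lamps at about (354,182), (353,255) and (255,191). The spool is at (314,216), the votive at (244,267), the bowl at (297,138) and the tape at (454,235). The tray is at (150,210) with its mouth facing right. Next I'll fit the tray's red floor.

Run:
```python
from h import *
im=cv2.imread("pics/top0.png").astype(int);b,g,r=im[...,0],im[...,1],im[...,2]
m=((r>110)&(g<50)&(b<50)).astype(np.uint8);m[:,:90]=0;m[:,200:]=0
pts=cv2.findNonZero(m);box=cv2.boxPoints(cv2.minAreaRect(pts))
print(box.tolist());print([unproj("top",p,0).round(0)[:2].tolist() for p in box])
im=cv2.imread("pics/scene0.png").astype(int);b,g,r=im[...,0],im[...,1],im[...,2]
m2=((r>110)&(g<50)&(b<50)).astype(np.uint8);m2[:,:440]=0
c=max(cv2.findContours(m2,0,1)[0],key=cv2.contourArea)
ap=cv2.approxPolyDP(c,6,True)[:,0];print(ap.tolist(),[unproj("scene",p,0).round(0)[:2].tolist() for p in ap])
cv2.imwrite("pics/crop.png",cv2.resize(cv2.imread("pics/top0.png")[120:310,90:450],None,fx=2.2,fy=2.2,interpolation=2))
```

```text
[[116.27230834960938, 241.13462829589844], [133.59121704101562, 166.5301055908203], [186.37185668945312, 178.7827606201172], [169.05294799804688, 253.3872833251953]]
[[489.0, 343.0], [679.0, 310.0], [650.0, 173.0], [460.0, 208.0]]
[[514, 220], [468, 267], [544, 310], [584, 255]] [[462.0, 210.0], [625.0, 179.0], [647.0, 311.0], [487.0, 340.0]]
```

View pics/crop.png

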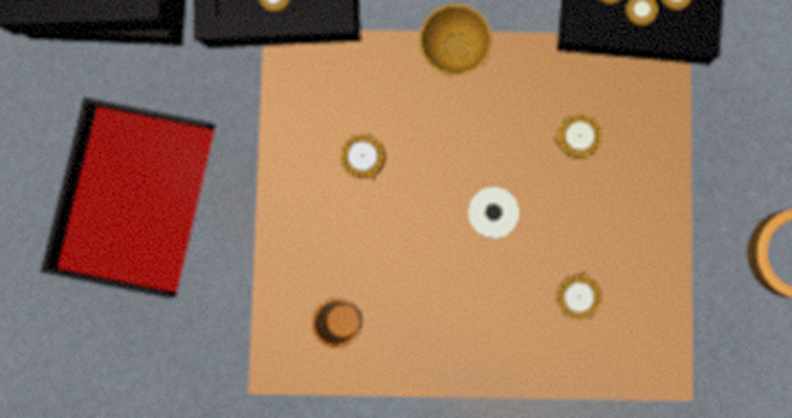

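```bash
python3 -m jog '[{"dp":[-0.456,0.1,0.71],"turn":-1},{"dp":[-0.456,0.1,0.71],"turn":-1},{"dp":[-0.456,0.1,0.71],"turn":-1},{"dp":[-0.456,0.1,0.71],"turn":-1},{"dp":[-0.456,0.1,0.71],"turn":-1},{"dp":[-0.456,0.1,0.71],"turn":-1},{"dp":[-0.456,0.1,0.71],"turn":-1},{"dp":[-0.456,0.1,0.71],"turn":-1},{"dp":[-0.456,0.1,0.71],"turn":-1},{"dp":[-0.456,0.1,0.71],"turn":-1}]' -0.3 20
cat >> h.py <<'E'
def to(*wps,yaw=None):
    p,Rm,s=pose();print("t",round(s["clock"],2),"p",p.round(1),"yaw",np.degrees(np.arctan2(Rm[1,2],Rm[0,2])).round(1),"tilt",Rm[2,1].round(4),"w",round(s["gripper_width"],3))
    for w in wps: print(w,(Rm.T@(np.array(w)-p)/800).round(4).tolist())
    if yaw is not None: print("turn",-((yaw-np.degrees(np.arctan2(Rm[1,2],Rm[0,2]))+180)%360-180)/45)
E
python3 -c "
from h import *
to((622,-62,100),(622,-62,30),yaw=90)"
```

```text
clock: 2.3
position: [588.9, -104.1, 157.8]
orientation: [-1.541, 0.358, -0.359]
contact_force: [0.7, -0.5, -0.2]
gripper_width: 0.35
t 2.3 p [ 588.9 -104.1  157.8] yaw 63.8 tilt -1.0 w 0.35
(622, -62, 100) [0.0138, 0.0723, 0.0655]
(622, -62, 30) [0.0137, 0.1598, 0.0655]
turn -0.5822786641145203
```

```bash
python3 -m jog '[{"dp":[0.014,0.07,0.065],"turn":-0.58},{"dp":[0.014,0.07,0.065],"turn":-0.58},{"dp":[0.014,0.07,0.065],"turn":-0.58},{"dp":[0.014,0.16,0.065],"turn":-0.58},{"dp":[0.014,0.16,0.065],"turn":-0.58},{"dp":[0.014,0.16,0.065],"turn":-0.58},{"dp":[0.014,0.16,0.065],"turn":-0.58}]'
python3 - <<'E'
from h import *
cv2.imwrite("pics/w1.png",optics.camera("wrist")[:,:,::-1])
cv2.imwrite("pics/t1.png",optics.camera("top")[:,:,::-1])
to((622,-62,7),yaw=90)
E
```

```text
clock: 3.18
position: [623.6, -62.4, 32.2]
orientation: [-1.571, -0.002, -0.005]
contact_force: [-0.7, 0.1, -0.3]
gripper_width: 0.352
t 3.27 p [623.4 -62.5  32.1] yaw 89.9 tilt -1.0 w 0.349
(622, -62, 7) [-0.0019, 0.0313, 0.0007]
turn -0.0024697459872577887
```

View pics/w1.png

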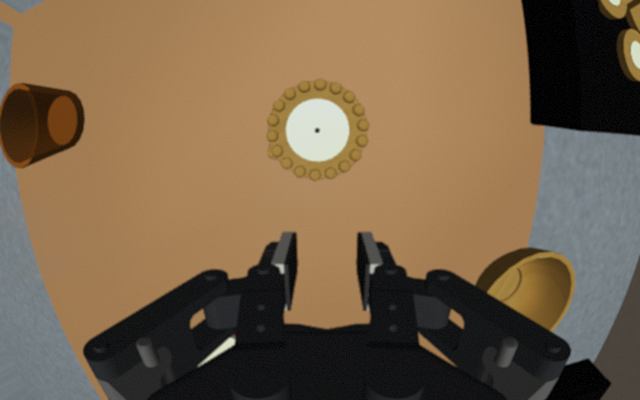

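View pics/t1.png

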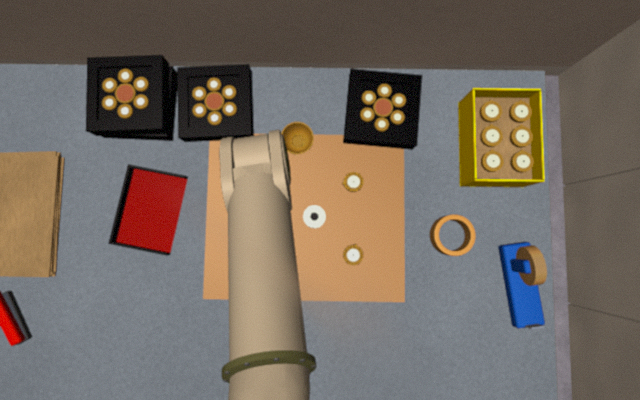

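```bash
python3 -m jog '[{"dp":[-0.004,0.0325,0],"turn":0},{"dp":[-0.004,0.0325,0],"turn":0},{"dp":[-0.005,0.0325,0.015],"turn":0},{"dp":[-0.007,0.0325,0.035],"turn":0},{"dp":[-0.009,0.0325,0.055],"turn":0},{"dp":[-0.011,0.0325,0.075],"turn":0},{"dp":[-0.013,0.0325,0.095],"turn":0},{"dp":[-0.015,0.0325,0.115],"turn":0},{"dp":[-0.016,0.0325,0.13],"turn":0},{"dp":[-0.017,0.0325,0.14],"turn":0}]'
python3 - <<'E'
from h import *
cv2.imwrite("pics/w2.png",optics.camera("wrist")[:,:,::-1])
to((602,149,6),(624,249,6),yaw=90)
E
```

```text
clock: 4.53
position: [610.1, 50.3, 5.9]
orientation: [-1.572, -0.002, -0.004]
contact_force: [0.6, -4.4, 4.3]
gripper_width: 0.351
t 4.58 p [609.9  51.6   6. ] yaw 90.0 tilt -1.0 w 0.351
(602, 149, 6) [-0.0099, -0.0001, 0.1218]
(624, 249, 6) [0.0175, 0.0, 0.2468]
turn -0.0005333900824919308
```

View pics/w2.png

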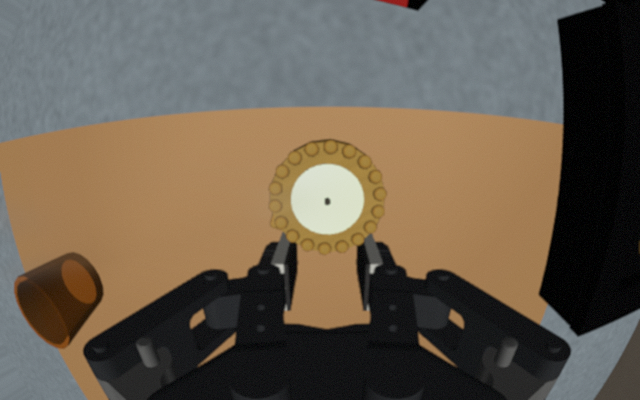

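```bash
python3 -m jog '[{"dp":[-0.001,-0.002,0.015],"turn":0},{"dp":[-0.003,-0.002,0.035],"turn":0},{"dp":[-0.005,-0.002,0.055],"turn":0},{"dp":[-0.007,-0.002,0.075],"turn":0},{"dp":[-0.009,-0.002,0.095],"turn":0},{"dp":[-0.01,-0.002,0.115],"turn":0},{"dp":[-0.007,-0.002,0.13],"turn":0},{"dp":[-0.003,-0.002,0.145],"turn":0},{"dp":[0,-0.002,0.16],"turn":0},{"dp":[0.002,-0.002,0.17],"turn":0}]'
python3 - <<'E'
from h import *
cv2.imwrite("pics/w3.png",optics.camera("wrist")[:,:,::-1])
to((624,249,7),yaw=90)
E
```

```text
clock: 5.82
position: [611.8, 188.5, 7.5]
orientation: [-1.571, -0.003, -0.003]
contact_force: [-0.2, -0.5, 0.2]
gripper_width: 0.349
t 5.88 p [611.7 189.7   7.6] yaw 90.0 tilt -1.0 w 0.349
(624, 249, 7) [0.0155, 0.0009, 0.0741]
turn 0.0011018637837676376
```

View pics/w3.png

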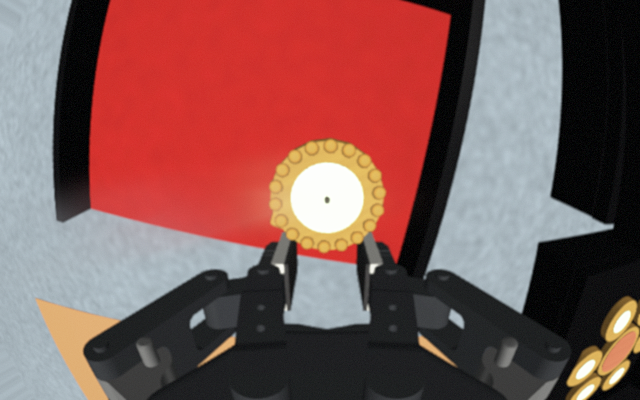

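```bash
python3 -m jog '[{"dp":[0.003,0,0.018],"turn":0},{"dp":[0.006,0,0.035],"turn":0},{"dp":[0.01,0,0.055],"turn":0},{"dp":[0.013,0,0.07],"turn":0},{"dp":[0.014,0,0.074],"turn":0},{"dp":[0.014,0,0.074],"turn":0},{"dp":[0.01,0,0.04],"turn":0},{"dp":[0.0,-0.05,-0.03],"turn":0},{"dp":[0.0,-0.12,-0.1],"turn":0},{"dp":[0.0,-0.12,-0.15],"turn":0}]'
python3 - <<'E'
from h import *
cv2.imwrite("pics/w4.png",optics.camera("wrist")[:,:,::-1])
cv2.imwrite("pics/t4.png",optics.camera("top")[:,:,::-1])
to((645,-310,100),(645,-310,30),yaw=90)
E
```

```text
clock: 7.12
position: [612.6, 69.0, 106.9]
orientation: [-1.569, -0.009, -0.006]
contact_force: [1.0, -0.9, -0.7]
gripper_width: 0.346
t 7.22 p [613.8  59.1 106. ] yaw 89.3 tilt -1.0 w 0.349
(645, -310, 100) [0.0443, 0.0098, -0.4609]
(645, -310, 30) [0.0435, 0.0973, -0.4605]
turn -0.014666968711810568
```

View pics/w4.png

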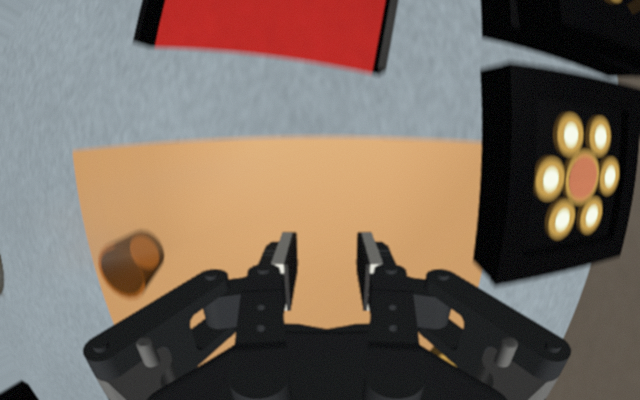

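View pics/t4.png

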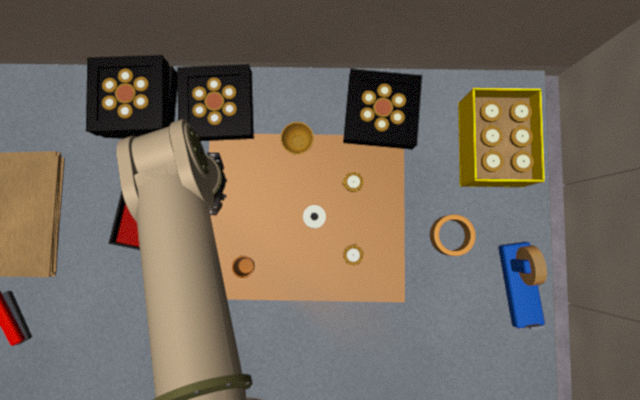

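```bash
python3 -c "
from h import *
for z in(0,30,60): print(z,[unproj('top',p,z).round(0)[:2].tolist() for p in((345,143),(415,148))])
for z in(0,30,60): print(z,[unproj('scene',p,z).round(0)[:2].tolist() for p in((180,172),(243,212))])
"
python3 -m jog '[{"dp":[0.044,0,-0.46],"turn":0},{"dp":[0.044,0,-0.46],"turn":0},{"dp":[0.044,0,-0.46],"turn":0},{"dp":[0.044,0,-0.46],"turn":0},{"dp":[0.044,0,-0.46],"turn":0},{"dp":[0.044,0,-0.46],"turn":0},{"dp":[0.044,0,-0.46],"turn":0},{"dp":[0.044,0.03,-0.46],"turn":0},{"dp":[0.044,0.06,-0.46],"turn":0}]'
python3 - <<'E'
from h import *
cv2.imwrite("pics/w5.png",optics.camera("wrist")[:,:,::-1])
to((646,-310,30),(646,-310,7),yaw=90)
E
```

```text
0 [[748.0, -230.0], [738.0, -409.0]]
30 [[741.0, -228.0], [731.0, -403.0]]
60 [[734.0, -227.0], [725.0, -396.0]]
0 [[701.0, -455.0], [727.0, -246.0]]
30 [[726.0, -419.0], [751.0, -220.0]]
60 [[752.0, -383.0], [775.0, -195.0]]
clock: 8.35
position: [645.1, -309.4, 59.4]
orientation: [-1.575, 0.002, -0.017]
contact_force: [-0.5, 0.1, 0.1]
gripper_width: 0.351
t 8.4 p [ 643.1 -308.5   55. ] yaw 89.3 tilt -1.0 w 0.349
(646, -310, 30) [0.0036, 0.0313, -0.0017]
(646, -310, 7) [0.0035, 0.06, -0.0017]
turn -0.014930963776050198
```

View pics/w5.png

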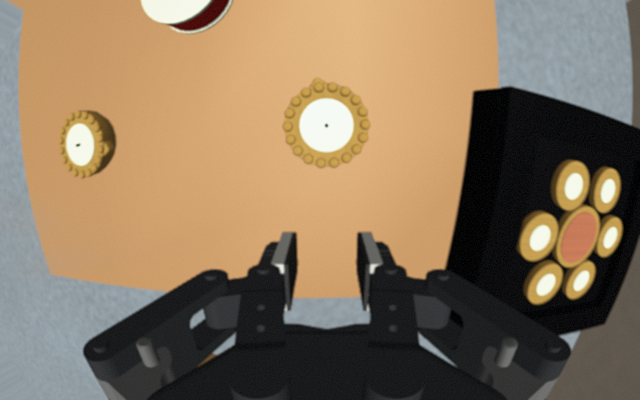

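```bash
python3 -m jog '[{"dp":[0.001,0.06,0],"turn":0},{"dp":[0.001,0.06,0],"turn":0},{"dp":[0.001,0.06,0.018],"turn":0},{"dp":[0.001,0.06,0.038],"turn":0},{"dp":[0,0.06,0.06],"turn":0},{"dp":[0,0.06,0.082],"turn":0},{"dp":[0,0.06,0.104],"turn":0},{"dp":[0,0.06,0.126],"turn":0},{"dp":[0,0.06,0.145],"turn":0},{"dp":[0,0.06,0.16],"turn":0}]'
python3 - <<'E'
from h import *
cv2.imwrite("pics/w6.png",optics.camera("wrist")[:,:,::-1])
to((642,-110,7),(551,160,7),yaw=90)
E
```

```text
clock: 9.65
position: [645.1, -179.9, 7.3]
orientation: [-1.574, 0.005, -0.013]
contact_force: [0.8, -5.0, 5.7]
gripper_width: 0.352
t 9.7 p [ 645.3 -177.6    7.3] yaw 89.4 tilt -1.0 w 0.353
(642, -110, 7) [-0.0049, 0.0002, 0.0844]
(551, 160, 7) [-0.122, -0.0008, 0.4208]
turn -0.012483842593000973
```

View pics/w6.png

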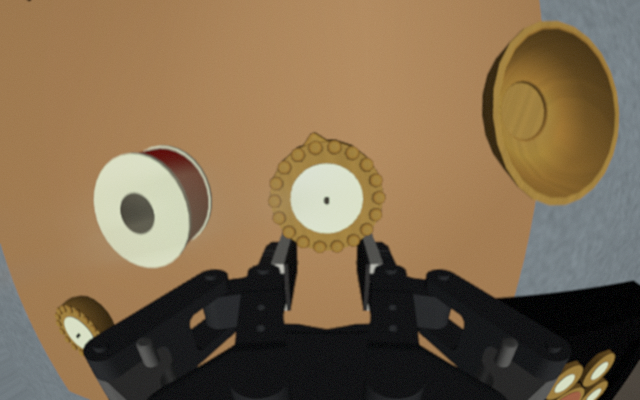

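```bash
python3 -m jog '[{"dp":[0,-0.001,0.018],"turn":0},{"dp":[-0.001,-0.001,0.038],"turn":0},{"dp":[-0.003,-0.001,0.06],"turn":0},{"dp":[-0.005,-0.001,0.082],"turn":0},{"dp":[-0.008,-0.001,0.1],"turn":0},{"dp":[-0.013,-0.001,0.12],"turn":0},{"dp":[-0.019,-0.001,0.14],"turn":0},{"dp":[-0.026,-0.001,0.16],"turn":0},{"dp":[-0.033,-0.001,0.18],"turn":0},{"dp":[-0.038,-0.001,0.195],"turn":0}]'
python3 -m jog '[{"dp":[-0.006,0,0.018],"turn":0},{"dp":[-0.013,0,0.038],"turn":0},{"dp":[-0.02,0,0.058],"turn":0},{"dp":[-0.027,0,0.078],"turn":0},{"dp":[-0.034,0,0.098],"turn":0},{"dp":[-0.041,0,0.118],"turn":0},{"dp":[-0.047,0,0.135],"turn":0}]'
python3 - <<'E'
from h import *
cv2.imwrite("pics/w7.png",optics.camera("wrist")[:,:,::-1])
to((551,160,7),(564,235,7),yaw=90)
E
```

```text
clock: 10.95
position: [616.0, -19.9, 7.8]
orientation: [-1.572, 0.003, -0.011]
contact_force: [0.4, -0.8, -0.7]
gripper_width: 0.351
clock: 11.82
position: [578.9, 89.7, 7.5]
orientation: [-1.572, 0.003, -0.011]
contact_force: [0.6, -0.2, 0.2]
gripper_width: 0.346
t 11.88 p [578.2  92.2   7.6] yaw 89.7 tilt -1.0 w 0.35
(551, 160, 7) [-0.0345, 0.0006, 0.0845]
(564, 235, 7) [-0.0188, 0.0007, 0.1783]
turn -0.007739285722690662
```

View pics/w7.png

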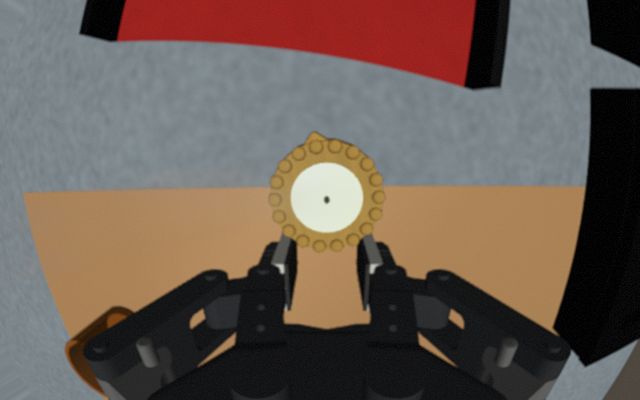

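```bash
python3 -m jog '[{"dp":[-0.007,0,0.018],"turn":0},{"dp":[-0.015,0,0.036],"turn":0},{"dp":[-0.023,0,0.054],"turn":0},{"dp":[-0.03,0,0.072],"turn":0},{"dp":[-0.034,0,0.09],"turn":0},{"dp":[-0.032,0,0.105],"turn":0},{"dp":[-0.03,0,0.115],"turn":0},{"dp":[-0.03,0,0.118],"turn":0}]'
python3 - <<'E'
from h import *
cv2.imwrite("pics/w8.png",optics.camera("wrist")[:,:,::-1])
to((551,160,7),(564,235,7),yaw=90)
E
```

```text
clock: 12.88
position: [555.0, 187.3, 7.4]
orientation: [-1.57, 0.001, -0.008]
contact_force: [0.3, -2.0, 1.2]
gripper_width: 0.348
t 12.93 p [555.  187.2   7.5] yaw 89.7 tilt -1.0 w 0.35
(551, 160, 7) [-0.0048, 0.0005, -0.034]
(564, 235, 7) [0.0109, 0.0007, 0.0598]
turn -0.007669884182233647
```

View pics/w8.png

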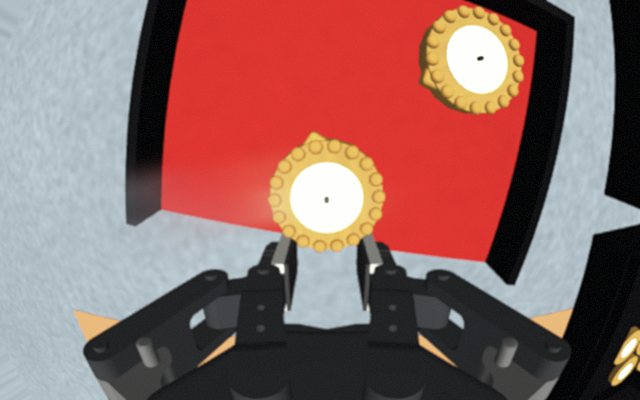

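```bash
python3 -m jog '[{"dp":[0.005,0,0.018],"turn":0},{"dp":[0.01,0,0.036],"turn":0},{"dp":[0.014,0,0.052],"turn":0},{"dp":[0.017,0,0.062],"turn":0},{"dp":[0.017,0,0.065],"turn":0},{"dp":[0.017,0,0.065],"turn":0},{"dp":[0.01,0,0.03],"turn":0},{"dp":[0.0,-0.05,-0.04],"turn":0},{"dp":[0.0,-0.12,-0.11],"turn":0},{"dp":[0.0,-0.12,-0.18],"turn":0}]'
python3 - <<'E'
from h import *
to((466,-312,100),(466,-312,40),yaw=90)
E
```

```text
clock: 14.18
position: [555.1, 54.6, 104.1]
orientation: [-1.57, -0.004, -0.011]
contact_force: [1.1, 0.2, 0.5]
gripper_width: 0.349
t 14.18 p [555.1  54.6 104.1] yaw 89.8 tilt -1.0 w 0.349
(466, -312, 100) [-0.1095, 0.0034, -0.4588]
(466, -312, 40) [-0.1102, 0.0784, -0.4589]
turn -0.005254626055789737
```

```bash
python3 -m jog '[{"dp":[-0.11,0,-0.46],"turn":0},{"dp":[-0.11,0,-0.46],"turn":0},{"dp":[-0.11,0,-0.46],"turn":0},{"dp":[-0.11,0,-0.46],"turn":0},{"dp":[-0.11,0,-0.46],"turn":0},{"dp":[-0.11,0,-0.46],"turn":0},{"dp":[-0.11,0,-0.46],"turn":0},{"dp":[-0.11,0.02,-0.46],"turn":0},{"dp":[-0.11,0.06,-0.46],"turn":0},{"dp":[-0.11,0.06,-0.46],"turn":0}]'
python3 - <<'E'
from h import *
cv2.imwrite("pics/w9.png",optics.camera("wrist")[:,:,::-1])
cv2.imwrite("pics/t9.png",optics.camera("top")[:,:,::-1])
to((466,-312,7),yaw=90)
E
```

```text
clock: 15.42
position: [464.6, -309.6, 51.7]
orientation: [-1.565, -0.003, -0.005]
contact_force: [-0.3, -0.3, 0.6]
gripper_width: 0.349
t 15.53 p [ 466.4 -311.4   54.7] yaw 89.9 tilt -1.0 w 0.349
(466, -312, 7) [-0.0011, 0.0596, -0.0009]
turn -0.00240969111315634
```

View pics/w9.png

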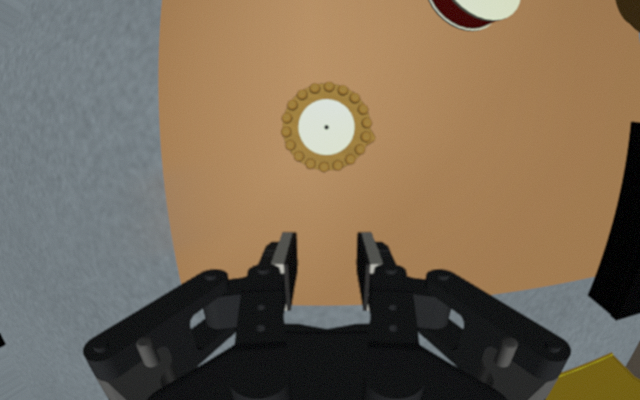

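View pics/t9.png

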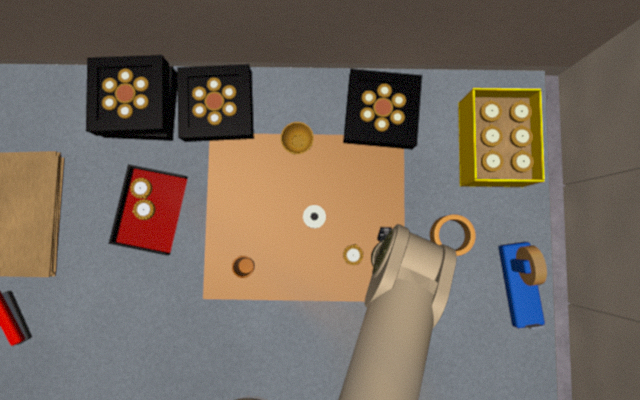

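```bash
python3 -m jog '[{"dp":[0,0.059,0],"turn":0},{"dp":[0,0.059,0],"turn":0},{"dp":[0,0.059,0.018],"turn":0},{"dp":[0,0.059,0.038],"turn":0},{"dp":[0.001,0.059,0.06],"turn":0},{"dp":[0.002,0.059,0.082],"turn":0},{"dp":[0.003,0.059,0.104],"turn":0},{"dp":[0.004,0.059,0.126],"turn":0},{"dp":[0.005,0.059,0.148],"turn":0},{"dp":[0.006,0.059,0.165],"turn":0}]'
python3 - <<'E'
from h import *
cv2.imwrite("pics/w10.png",optics.camera("wrist")[:,:,::-1])
to((472,-150,7),(515,0,7),(506,150,7),yaw=90)
E
```

```text
clock: 16.77
position: [472.0, -178.0, 7.9]
orientation: [-1.568, -0.006, -0.008]
contact_force: [-0.4, -3.2, 3.7]
gripper_width: 0.347
t 16.82 p [ 472.1 -175.8    7.7] yaw 90.0 tilt -1.0 w 0.35
(472, -150, 7) [-0.0001, 0.001, 0.0323]
(515, 0, 7) [0.0537, 0.0022, 0.2198]
(506, 150, 7) [0.0426, 0.0028, 0.4073]
turn 0.000873285386783588
```

View pics/w10.png

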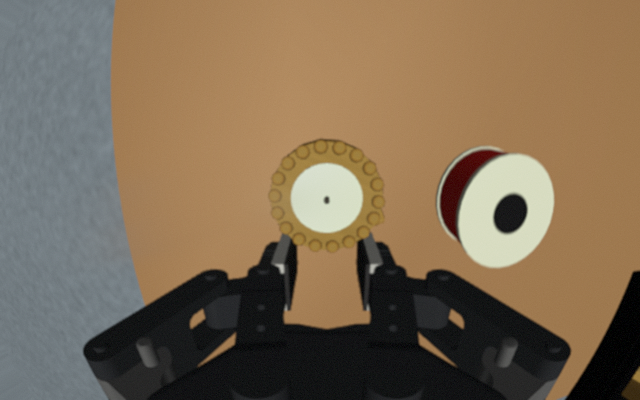

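```bash
python3 -m jog '[{"dp":[0,0,0.018],"turn":0},{"dp":[0.001,0,0.036],"turn":0},{"dp":[0.006,0,0.056],"turn":0},{"dp":[0.012,0,0.076],"turn":0},{"dp":[0.018,0,0.096],"turn":0},{"dp":[0.024,0,0.116],"turn":0},{"dp":[0.03,0,0.136],"turn":0},{"dp":[0.036,0,0.156],"turn":0},{"dp":[0.042,0,0.176],"turn":0},{"dp":[0.046,0,0.19],"turn":0}]'
python3 - <<'E'
from h import *
cv2.imwrite("pics/w11.png",optics.camera("wrist")[:,:,::-1])
to((515,0,7),(506,150,7),yaw=90)
E
```

```text
clock: 18.08
position: [509.2, -22.5, 8.7]
orientation: [-1.567, -0.008, -0.006]
contact_force: [-0.2, -0.5, 0.3]
gripper_width: 0.353
t 18.12 p [509.5 -21.    8.8] yaw 90.2 tilt -0.9999 w 0.348
(515, 0, 7) [0.0069, 0.0024, 0.0262]
(506, 150, 7) [-0.0038, 0.0032, 0.2137]
turn 0.0036149268448108767
```

View pics/w11.png

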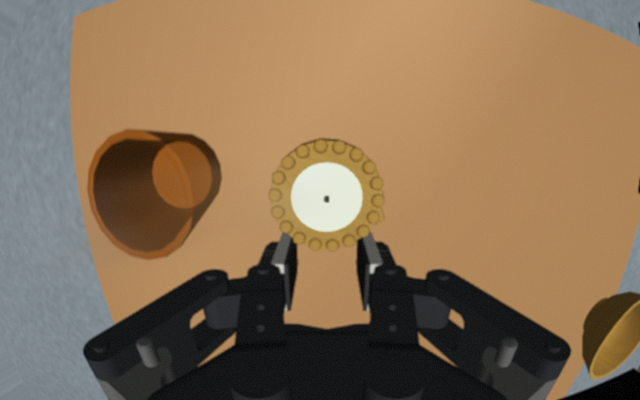

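```bash
python3 -m jog '[{"dp":[0.008,0.002,0.018],"turn":0},{"dp":[0.015,0.002,0.036],"turn":0},{"dp":[0.018,0.002,0.056],"turn":0},{"dp":[0.018,0.002,0.076],"turn":0},{"dp":[0.016,0.002,0.096],"turn":0},{"dp":[0.012,0.002,0.116],"turn":0},{"dp":[0.007,0.002,0.136],"turn":0},{"dp":[0.002,0.002,0.156],"turn":0},{"dp":[-0.003,0.002,0.176],"turn":0},{"dp":[-0.005,0.002,0.19],"turn":0}]'
python3 - <<'E'
from h import *
cv2.imwrite("pics/w12.png",optics.camera("wrist")[:,:,::-1])
to((506,150,7),(516,228,7),yaw=90)
E
```

```text
clock: 19.38
position: [504.7, 132.3, 7.9]
orientation: [-1.566, -0.01, -0.005]
contact_force: [0.6, -1.3, -0.7]
gripper_width: 0.349
t 19.43 p [504.5 133.9   8. ] yaw 90.3 tilt -0.9999 w 0.35
(506, 150, 7) [0.0019, 0.0014, 0.0201]
(516, 228, 7) [0.0149, 0.0021, 0.1175]
turn 0.006629214982331178
```

View pics/w12.png

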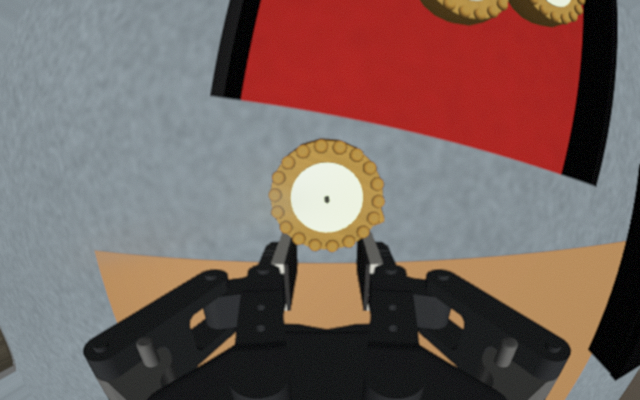

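Still cradled (326,198) and heading into the free left lane. One more push into the tray, then retreat.

```bash
python3 -m jog '[{"dp":[0.002,0.001,0.018],"turn":0},{"dp":[0.004,0.001,0.036],"turn":0},{"dp":[0.007,0.001,0.056],"turn":0},{"dp":[0.01,0.001,0.074],"turn":0},{"dp":[0.013,0.001,0.092],"turn":0},{"dp":[0.015,0.001,0.104],"turn":0},{"dp":[0.015,0.001,0.108],"turn":0},{"dp":[0.015,0.001,0.108],"turn":0}]'
python3 - <<'E'
from h import *
cv2.imwrite("pics/w13.png",optics.camera("wrist")[:,:,::-1])
to((516,228,7),yaw=90)
E
```

```text
clock: 20.42
position: [516.1, 220.4, 7.9]
orientation: [-1.565, -0.012, -0.004]
contact_force: [0.0, -0.3, -0.7]
gripper_width: 0.351
t 20.48 p [516.1 220.    7.9] yaw 90.3 tilt -0.9999 w 0.349
(516, 228, 7) [-0.0001, 0.0011, 0.0099]
turn 0.006150625331787928
```

View pics/w13.png

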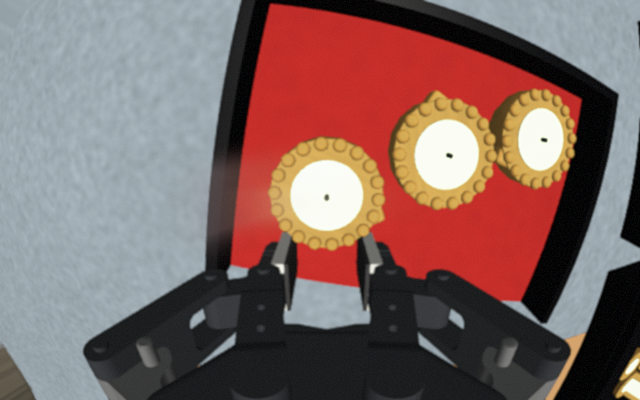

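```bash
python3 -m jog '[{"dp":[0.001,0,0.01],"turn":0},{"dp":[0.002,0,0.016],"turn":0},{"dp":[0.002,0,0.018],"turn":0},{"dp":[0.002,0,0.018],"turn":0},{"dp":[0.0,0,-0.02],"turn":0},{"dp":[0.0,-0.05,-0.08],"turn":0},{"dp":[0.0,-0.12,-0.15],"turn":0},{"dp":[0.0,-0.15,-0.22],"turn":0},{"dp":[0.0,-0.15,-0.28],"turn":0},{"dp":[0,-0.15,-0.34],"turn":0}]'
python3 -m jog '[{"dp":[0,0,-0.1],"turn":0},{"dp":[0,0,-0.2],"turn":0},{"dp":[0,0,-0.25],"turn":0},{"dp":[0,0,-0.25],"turn":0},{"dp":[0,0,-0.25],"turn":0}]'
python3 - <<'E'
from h import *
o=np.array([555,190]);ux=np.array([.978,-.207]);vy=np.array([.207,.978])
for n in("top","scene"):
    im=optics.camera(n);cv2.imwrite(f"pics/{n}F.png",im[:,:,::-1])
    for t in("lamp_a","votive","spool","bowl","tape"):
        for d in optics.mark_of(n,t)[:4]:
            w=unproj(n,d["pixel"],0)[:2];print(n,t,round(d["score"],2),w.round(0),"uv",((w-o)@ux).round(0),((w-o)@vy).round(0))
to(yaw=90)
a=cv2.imread("pics/top0.png")
E
```

```text
clock: 21.72
position: [516.6, -55.6, 127.6]
orientation: [-1.566, -0.012, -0.007]
contact_force: [0.5, 0.4, -0.4]
gripper_width: 0.347
clock: 22.35
position: [516.8, -256.5, 126.4]
orientation: [-1.566, -0.01, -0.009]
contact_force: [0.0, 1.1, -0.2]
gripper_width: 0.353
top lamp_a 0.93 [519. 269.] uv -52.0 69.0
top lamp_a 0.64 [571. 270.] uv -1.0 82.0
top lamp_a 0.53 [627. 277.] uv 53.0 100.0
top votive 0.94 [430.  20.] uv -87.0 -192.0
top spool 0.97 [ 557. -153.] uv 73.0 -335.0
top bowl 0.57 [ 747. -102.] uv 249.0 -246.0
top bowl 0.39 [626. 275.] uv 52.0 97.0
top tape 0.93 [ 519. -499.] uv 107.0 -682.0
scene lamp_a 0.72 [568. 273.] uv -4.0 84.0
scene lamp_a 0.63 [515. 263.] uv -54.0 63.0
scene lamp_a 0.57 [616. 282.] uv 41.0 102.0
scene votive 0.89 [436.  17.] uv -81.0 -194.0
scene spool 0.6 [ 564. -143.] uv 78.0 -323.0
scene bowl 0.67 [ 752. -111.] uv 255.0 -254.0
scene tape 0.61 [ 569. -152.] uv 85.0 -332.0
scene tape 0.6 [ 523. -492.] uv 110.0 -674.0
t 22.95 p [ 517.3 -255.4  126.7] yaw 90.2 tilt -0.9999 w 0.345
turn 0.004184378308499011
```

View pics/topF.png

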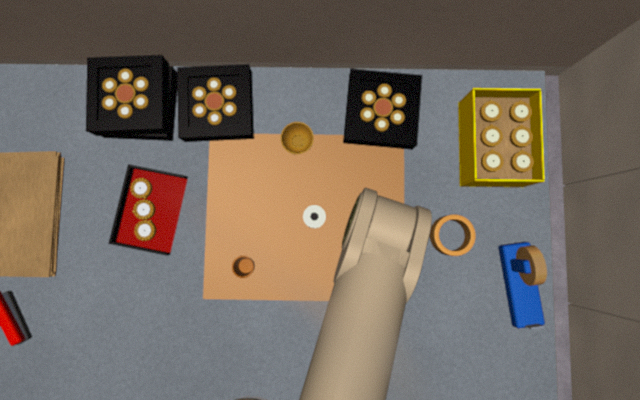

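View pics/sceneF.png

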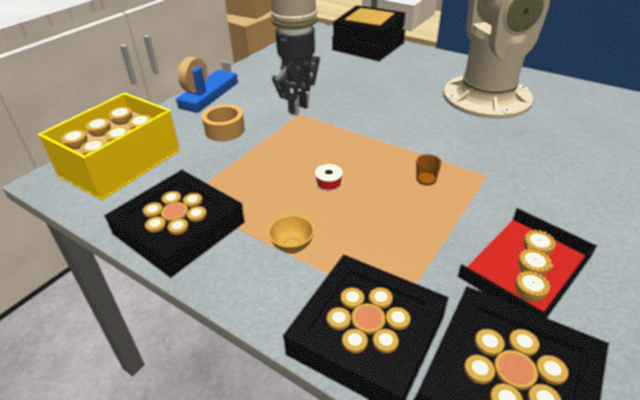

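The three lamps stand in the tray at top-view pixels (140,187), (143,209) and (144,230). The votive, spool, bowl and tape are at the same pixels as at the start, and the arm is clear of everything.

```bash
python3 -c "
from cell import sign_off
print(sign_off())"
```

```text
the job is handed in; nothing more can be done
None
```

All three lamps are in the tray, and I handed the job in at about 23 s of the 72 s allowed. I pushed each one along the bench between the partly open fingers, steering around the spool, glass and bowl.

**Lamps:** the last top and scene views put them upright, 63–102 mm past the mouth line and within ±54 mm of the tray's centreline, well inside the limits. No lamp came off the bench as far as the pictures show, though the cameras don't measure height directly.

**Things to leave alone:** the amber glass, spool, bowl and tape roll look unmoved in both views. Their estimated positions match the starting ones within about 12 mm, and most of that is noise in the trained networks.

**Disagreements between checks:**
- The networks gave a few false reports: a second "tape" at the spool and a second "bowl" at a lamp. The pictures rule both out.
- The two cameras differ by up to about 12 mm on the lamp positions, which doesn't affect the result.

The contact force stayed below 8 N at the end of every move. The robot gave no verdict when I handed in.

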